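# Lap the boards on a bug hotel roof

## Task

Finish the bug hotel's roof with the two boards from the stack: lay them up the slope above the boards already pinned, each with its top edge along its own pencil line, lapping over the board below it, and its ends flush with the sides of the roof. Put the stack's spacer plates squarely on top of the one already set aside, which stays where it lies, as one neat pile, and leave everything else on the table undisturbed.

Things in the scene. Friction and masses are not known exactly. Their poses are not given: they have to be found in the camera images.
- hotel: Fixed wooden bug hotel under a one-slope plywood roof deck 192 wide (y) x 193 deep (x), pitched 20 degrees, falling to its +x, the open front with canes. Origin: centre of underside, on the table; z up. Deck top 122 mm up at the eave (x +96 mm), 192 at the high edge. Two lapped boards are already pinned along the eave. Two dark pencil lines cross the bare deck along y; nothing stands up from it.
- line3 (a point): Middle of the lower pencil line, on the deck's top face, 42 mm (on the deck) above the upper pinned board's top edge; axes as the hotel's. A board laid with the underside of its top edge on a line, its lower 19 mm flat on the board below, lies parallel to the pinned boards, falling 9.0 degrees to hotel +x, its centre 30.3 mm to hotel +x of the line and 0.8 mm below it. Friction holds it.
- line4 (a point): Middle of the upper pencil line, 42 mm further up the deck, 32 mm from its high edge; axes as the hotel's. The same offsets hold for its board, which laps over the board of the lower line.
- bearers: Two fixed wooden battens 20 x 85 x 18 mm high, 120 mm apart, that carry the stack: plate 2, board 2, plate 1, board 1 from the top down (50 mm high in all), each centred over the bearers within about 3 mm, long ways along the bearers' x axis. Origin on the table midway between the battens.
- board1_c (a point): One of two identical loose cedar roof boards, flat bars 190 long (its x axis) x 60 wide (y) x 8 mm thick (z); in the stack: the lower one, on the battens. The point is its centre.
- board2_c (a point): One of two identical loose cedar roof boards, flat bars 190 long (its x axis) x 60 wide (y) x 8 mm thick (z); in the stack: the upper one. The point is its centre.
- plate1_c (a point): One of three identical plywood spacer plates, 110 long (x) x 50 wide (y) x 8 mm thick (z), shorter and narrower than the boards; between the two boards. The point is its centre.
- plate2_c (a point): One of three identical plywood spacer plates, 110 long (x) x 50 wide (y) x 8 mm thick (z), shorter and narrower than the boards; on top of the stack. The point is its centre.
- plate0_c (a point): One of three identical plywood spacer plates, 110 long (x) x 50 wide (y) x 8 mm thick (z), shorter and narrower than the boards; already set aside, flat on the table: the start of the spacer pile. The point is its centre.
- seedling_pot: Bystander: black pot 90 mm across, 80 high, seedlings to about 175 mm (leaves do not collide). Origin: centre of underside.
- empty_pots: Bystander: nested terracotta pots, 80 mm across, 103 high. Origin: centre of underside.
- tub: Bystander: clear tub of compost, 120 x 95 x 50 mm. Origin: centre of underside.
- tall_plant: Bystander: black pot 110 mm across, 95 high, plant to about 215 mm (leaves do not collide). Origin: centre of underside.
- hammer: Bystander: small hammer lying along its x axis, 240 mm long, head 26 mm high at +x reaching 48 mm to -y. Origin: mid-length, on the table.
- pin_jar: Bystander: glass jar 56 mm across, 75 high. Origin: centre of underside.
- spoon: Bystander: white plastic scoop spoon, 165 mm long along x, 44 wide, 12 high. Origin: near mid-length, underside.
- trowel: Bystander: hand trowel, 280 mm long along x, blade 63 wide to +x, 26 high. Origin: mid-length, underside.
Not all that is in view belongs to the job. What is shaped like the part that bears plate2_c but yellow is not meant. Leave any orange look-alike of the part that bears board1_c alone.

How it is judged:
At the end, for the whole second after the job is handed in: A board on each line, lapped on the one below: centre within 6 mm along the slope, 8 mm sideways, 5 mm in height, 0.07 rad of square, tilt under 0.25. Both spacers flat on the third: centres within 15 mm, 0.2 rad; it stays within 30 mm (((x of board1_c in the frame of line3 between 0.0243 and 0.0363 m and y of board1_c in the frame of line3 between -0.008 and 0.008 m and z of board1_c in the frame of line3 between -0.0058 and 0.0042 m and angle between the x axis of board1_c and the y axis of hotel, either way round below 0.07 rad and angle between board1_c's own z axis and vertical below 0.25 rad) or (x of board2_c in the frame of line3 between 0.0243 and 0.0363 m and y of board2_c in the frame of line3 between -0.008 and 0.008 m and z of board2_c in the frame of line3 between -0.0058 and 0.0042 m and angle between the x axis of board2_c and the y axis of hotel, either way round below 0.07 rad and angle between board2_c's own z axis and vertical below 0.25 rad)) and ((x of board1_c in the frame of line4 between 0.0243 and 0.0363 m and y of board1_c in the frame of line4 between -0.008 and 0.008 m and z of board1_c in the frame of line4 between -0.0058 and 0.0042 m and angle between the x axis of board1_c and the y axis of hotel, either way round below 0.07 rad and angle between board1_c's own z axis and vertical below 0.25 rad) or (x of board2_c in the frame of line4 between 0.0243 and 0.0363 m and y of board2_c in the frame of line4 between -0.008 and 0.008 m and z of board2_c in the frame of line4 between -0.0058 and 0.0042 m and angle between the x axis of board2_c and the y axis of hotel, either way round below 0.07 rad and angle between board2_c's own z axis and vertical below 0.25 rad)) and horizontal distance between each of plate1_c, plate2_c and plate0_c below 0.015 m and angle between the x axis of each of plate1_c, plate2_c and the x axis of plate0_c, either way round below 0.2 rad and angle between each of plate1_c, plate2_c's own z axis and vertical below 0.08 rad and height (world z) of plate1_c between 0.009 and 0.024 m and height (world z) of plate2_c between 0.009 and 0.024 m and distance of plate0_c from where it was at the start of the episode below 0.03 m); the robot touches nothing.
It fails at once if a bystander (pot, tub, plant, hammer, jar, spoon or trowel) is shifted by more than 30 mm (distance of any of seedling_pot, empty_pots, tub, tall_plant, hammer, pin_jar, spoon, trowel from where it was at the start of the episode above 0.03 m).
It also fails if it takes over 72 s, if anything falls off the work surface, if the arm or the gripper's body presses on something with over 40 N, if the wrist force passes 120 N, or if a joint passes its speed limit or range.

## Robot

A 7-joint arm with a two-finger parallel gripper is mounted at the origin on the work surface. World frame = base frame: x ahead of the robot, y to its left, z up, the work surface at z = 0. Lengths are in m, angles in rad, forces in N, time in s.
With the tool pointing down it reaches from about 0.4 to 0.875 m from the base axis. Payload 19.3 kg.
Tool frame: the origin (TCP) lies where the fingers leave the gripper's body, on its centre line; the fingertips stand bot.tip_reach ahead of it and the grasp point (between the pads) lies 54 mm ahead of it (bot.tip_reach is the distance from the TCP to the fingertips, in m); z points along the fingers, y is the line along which they close (so a half turn about z gives the same grasp; the last joint's range is limited). The gripper opens to 85 mm and grips with 20 to 120 N. Pads are 22 mm wide; open, the fingers measure 114 mm over their backs; the gripper's body (76 mm by 85 mm) begins 54 mm behind the grasp point. The pads swing forward as they close: fully open they stand 13 mm farther back than shut.
Start: joints at [1.192, 0.521, -0.036, 1.599, 0.021, 1.021, -0.113], TCP at [0.19, -0.595, 0.304] pointing down, gripper open.
Joint ranges: [-2.91, 2.91], [-0.3, 2.13], [-1.5, 1.42], [0.17, 2.43], [-1.26, 4.41], [0.16, 1.93], [-2.52, 2.52]. Speed limits (rad/s): [1.89, 1.89, 2.39, 2.39, 3.01, 3.01, 3.01].

## Interface

Orientations are given as [roll, pitch, yaw] about the fixed x, y, z axes, in that order (R = Rz(yaw) Ry(pitch) Rx(roll)).
In Python, from workcell import bot gives the robot as it stands. The module is installed in compiled form; this text tells all that it offers.
- The arm moves only by the shell command python3 -m jog 'ROWS' [FORCE]. ROWS is JSON, a list that holds one entry, the list of rows, each a list of 7 numbers: the shift along the tool's x, y, z in mm, then the turn, a rotation vector about the tool's x, y, z in rad, then the opening, from 0 (shut) to 1 (fully open). In form: [[[tx, ty, tz, wx, wy, wz, fingers], ...]]. A call has 1 to 5 rows; each row shifts and turns the commanded pose from where the row before left it, along the tool's axes as they then stand; what a row does not reach is not made up. A row lasts 1/10 s, in which the tool goes at most 50 mm and 8.59 degrees, less where a joint would pass 70% of its speed; a pose out of reach is approached as far as the arm can. A call is refused whole if a number of a shift passes 50 or a number of a turn 0.15, either way. A call with a gripper value outside its range is refused whole. The fingers move at their own pace and stop on an object; FORCE is the grip in N (left out, the last holds). Time passes only in rows, so rows that do not move let the fingers close. It gives the time, the measured TCP pose, the force, the opening and the grip force at its end, in the units of the state.
- bot.observe(): the state, without advancing time (a new reading comes with each control period).
- bot.grab_frame(name): name is "side" or "top"; returns a dict with "img" (400x640x3 uint8, red, green, blue), "intrinsics" (3x3 intrinsics, pixels), "k1" (the pictures are not rectified: a ray, as slopes to the right and down, at radius r is drawn at 1 + k1 r^2 times it, then the intrinsics apply), "R" (3x3) and "t" (3): a world point X has camera coordinates R X + t. Camera axes: x right, y down, z forward; pixel columns grow to the right and rows downward; lengths in m; the calibration is good to about 2 mm. A picture is of the moment at which its call begins. There is no depth.
- bot.job_done(): hands the job in; it is judged then, once.
Trained networks look in a picture, given as the dict that the camera call returned (one of the last four; its "shot" number tells which), for a name from the list of things; names that differ only in an ending like _2 or _b are one class to them, and where a whole thing is asked for, a point or a joint stands for the part that bears it (a point fixed in the world has none). Each returns a list of dicts, best first, with "conf" (0 to 1); they miss things now and then, are a little off and sometimes report something else, mostly with a low value. They report only what shows in the picture. A call takes as long as a camera call. They do not tell look-alikes from the thing itself.
- bot.trace(query, picture): "region" (400x640 bool, what is visible of it).
- bot.spot_point(query, picture): "xyz" ([x, y, z] in m, in world coordinates, good to about 4 mm: a listed point, or the origin of a listed thing).
The state is a dict: "clock": time; "qpos": joint angles; "qd": joint speeds; "joint_efforts": joint torques, N m; "position": TCP position; "tool_rot": TCP orientation; "force": force on the tool from outside, world axes, zero at the start; "moment": the same for the moment, N m; "grip_width": finger opening in m; "finger_force": force on a finger pad.
Only numpy, scipy, OpenCV 4.12 (cv2) and the standard library are available. Lean on these libraries where they do the work, as an engineer would, in place of code of your own. Each camera call takes 0.05 s, during which the arm holds its last target. There are 200 camera calls.

## Working session

There is one attempt and no reset: what is moved stays moved. The work goes in short steps, Python scripts to look and compute and a shell command to move; the robot and the scene stay as the last step left them, time stands still between calls to the robot, and variables do not carry over. Pictures are saved under pics/ and viewed, at most 10 in all, crops included, and the job is handed in when it is done.

```bash
mkdir -p pics
cat > h.py <<'E'
import numpy as np, cv2
from workcell import bot
from scipy.spatial.transform import Rotation as Ro
def px(f,X):
    c=f["R"]@np.array(X,float)+f["t"]; s=c[:2]/c[2]; s=s*(1+f["k1"]*(s@s)); K=np.array(f["intrinsics"])
    return K[:2,:2]@s+K[:2,2]
def ray(f,uv,z):
    K=np.array(f["intrinsics"]); d=(np.array(uv,float)-K[:2,2])/np.diag(K)[:2]; s=d.copy()
    for _ in range(20): s=d/(1+f["k1"]*(s@s))
    R=np.array(f["R"]); o=-R.T@f["t"]; v=R.T@np.r_[s,1]; return o+v*(z-o[2])/v[2]
def save(f,n,crop=None,k=1):
    im=f["img"][:,:,::-1]
    if crop: a,b,c,d=crop; im=im[b:d,a:c]
    cv2.imwrite("pics/"+n,cv2.resize(im,None,fx=k,fy=k))
E
python3 - <<'E'
from h import *
s=bot.observe(); print(s["position"],s["tool_rot"],bot.tip_reach,s["grip_width"])
F={n:bot.grab_frame(n) for n in("top","side")}
for n,f in F.items():
    save(f,n+"0.png"); print(n,"cam",-np.array(f["R"]).T@f["t"])
    for q in "hotel line3 line4 bearers board1_c board2_c plate1_c plate2_c plate0_c".split():
        for r in bot.spot_point(q,f)[:3]: print(n,q,round(r["conf"],2),np.round(r["xyz"],3),np.round(px(f,r["xyz"])))
    for q in "seedling_pot empty_pots tub tall_plant hammer pin_jar spoon trowel".split():
        for r in bot.spot_point(q,f)[:1]: print(n,q,round(r["conf"],2),np.round(r["xyz"],3))
E
```

```text
[ 0.18982196 -0.59521122  0.30330701] [-3.14042745e+00  1.14804691e-04  3.08794311e-01] 0.0726 0.08520174271387383
top cam [ 0.28677628 -0.00797019  1.50947773]
top hotel 0.94 [ 0.448 -0.353  0.002] [427. 223.]
top line3 0.79 [ 0.381 -0.361  0.178] [445. 240.]
top line3 0.73 [ 0.418 -0.358  0.171] [442. 227.]
top line3 0.52 [0.434 0.424 0.   ] [183. 225.]
top line4 0.79 [ 0.381 -0.361  0.178] [445. 240.]
top line4 0.73 [ 0.418 -0.358  0.171] [442. 227.]
top line4 0.52 [0.434 0.424 0.   ] [183. 225.]
top board1_c 0.73 [ 0.187 -0.298  0.005] [411. 306.]
top board1_c 0.58 [ 0.582 -0.009  0.024] [320. 179.]
top board2_c 0.9 [ 0.589 -0.011  0.043] [320. 175.]
top plate1_c 0.51 [ 0.437  0.421 -0.001] [184. 224.]
top plate1_c 0.35 [ 0.378 -0.361  0.177] [445. 241.]
top plate2_c 0.84 [0.777 0.072 0.003] [295. 121.]
top plate2_c 0.62 [ 0.594 -0.013  0.043] [321. 174.]
top plate0_c 0.57 [0.479 0.327 0.006] [213. 211.]
top plate0_c 0.5 [ 0.436  0.421 -0.002] [184. 224.]
top seedling_pot 0.9 [ 0.384 -0.103 -0.001]
top empty_pots 0.84 [0.374 0.098 0.002]
top tub 0.78 [ 0.692  0.27  -0.004]
top ta
[... 802 characters left out ...]
9.]
side board2_c 0.6 [ 0.589 -0.013  0.039] [288. 217.]
side plate1_c 0.6 [ 0.684 -0.276 -0.005] [285. 190.]
side plate1_c 0.51 [ 0.592 -0.012  0.03 ] [287. 220.]
side plate1_c 0.17 [ 0.436  0.422 -0.001] [299. 335.]
side plate2_c 0.85 [0.778 0.08  0.006] [227. 233.]
side plate2_c 0.77 [ 0.586 -0.017  0.047] [289. 215.]
side plate0_c 0.96 [0.477 0.327 0.004] [293. 302.]
side seedling_pot 0.58 [ 0.38  -0.104 -0.004]
side empty_pots 0.76 [ 0.372  0.098 -0.002]
side tub 0.88 [0.69  0.265 0.   ]
side tall_plant 0.75 [ 0.682 -0.273 -0.002]
side hammer 0.68 [ 0.602 -0.315 -0.003]
side pin_jar 0.56 [ 0.752 -0.054 -0.002]
side spoon 0.19 [ 0.382 -0.108  0.   ]
side trowel 0.7 [ 0.434  0.42  -0.003]
```

View pics/top0.png

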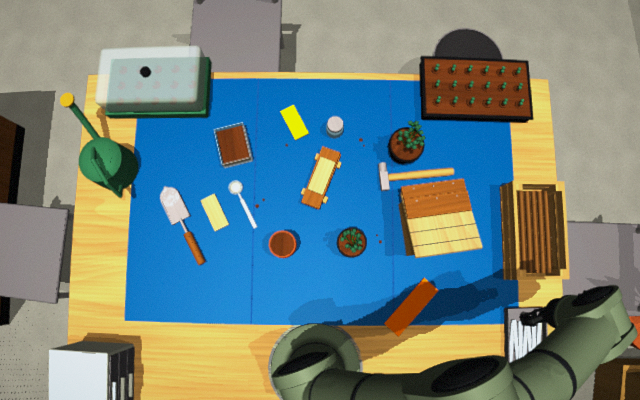

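View pics/side0.png

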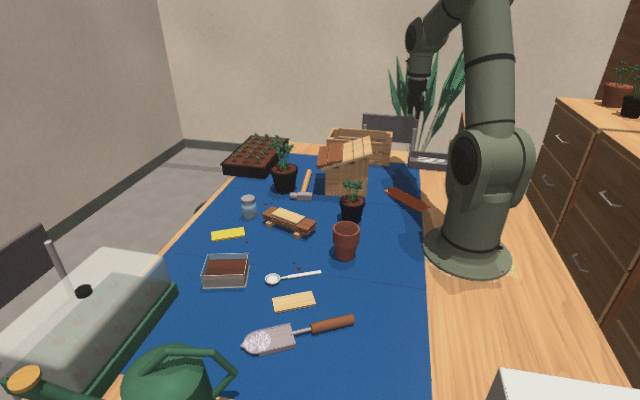

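Seen in the top view:
- The stack is at (321,178), with the pale plate on top.
- The yellow look-alike plate is at (294,122), so it is not plate2.
- The pale plate at (214,212) is plate0.
- The orange look-alike board at (411,306) is not board1.
- The hotel roof is at (440,218). Its pinned boards are at the upper side, and the pencil lines are at about rows 227 and 240.

Next I'll take fine measurements and a close crop.

```bash
cat > m.py <<'E'
from h import *
def rect(f,mask,z):
    c=max(cv2.findContours(mask.astype(np.uint8),cv2.RETR_EXTERNAL,cv2.CHAIN_APPROX_NONE)[0],key=cv2.contourArea)[:,0]
    P=np.array([ray(f,p,z)[:2] for p in c],np.float32)
    (cx,cy),(w,h),_=r=cv2.minAreaRect(P*1000); b=cv2.boxPoints(r); e=max((b[1]-b[0],b[2]-b[1]),key=np.linalg.norm)
    return np.round([cx,cy,max(w,h),min(w,h),np.degrees(np.arctan2(e[1],e[0]))%180],1)
E
python3 - <<'E'
from m import *
out=[]
for n in("top","side"):
    f=bot.grab_frame(n)
    for q,z in(("plate2_c",.050),("board2_c",.042),("plate0_c",.008),("board1_c",.026)):
        for r in bot.trace(q,f)[:3]: print(n,q,round(r["conf"],2),rect(f,r["region"],z),r["region"].sum())
    if n=="top":
        a=f["img"][165:265,385:490,::-1]; b=f["img"][140:215,290:350,::-1]
        A=cv2.resize(a,None,fx=5,fy=5,interpolation=cv2.INTER_CUBIC); B=cv2.resize(b,(280,350),interpolation=cv2.INTER_CUBIC)
        B=cv2.copyMakeBorder(B,0,A.shape[0]-350,0,0,cv2.BORDER_CONSTANT); cv2.imwrite("pics/crop1.png",np.hstack([A,B]))
    else: cv2.imwrite("pics/crop2.png",cv2.resize(f["img"][120:250,250:390,::-1],None,fx=4,fy=4,interpolation=cv2.INTER_CUBIC))
E
```

```text
top plate2_c 0.89 [589.6 -13.6 107.9  50.2 159. ] 544
top board2_c 0.92 [525.1   9.3  65.5  63.  158.6] 525
top plate0_c 0.79 [476.5 322.8 111.9  51.   28.5] 557
top board1_c 0.66 [594.4 -13.4 112.4  53.4 158.3] 581
top board1_c 0.58 [ 186.7 -293.2  190.6   64.7  137.4] 1238
side plate2_c 0.53 [588.7  -8.  110.7  56.2 157.9] 271
side board2_c 0.65 [519.6  18.5  62.8  49.6  66.7] 271
side board1_c 0.72 [531.   35.1 101.1  56.2  15.9] 134
side board1_c 0.66 [ 190.  -257.7  194.3   72.2  139.9] 456
```

View pics/crop1.png

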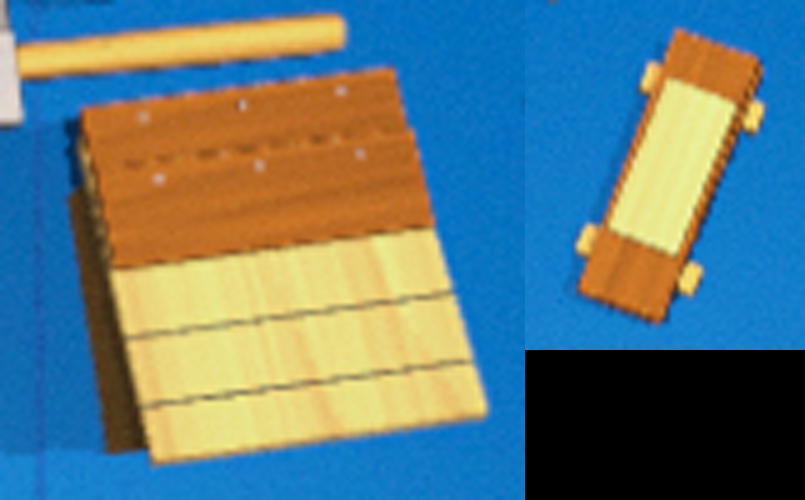

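View pics/crop2.png

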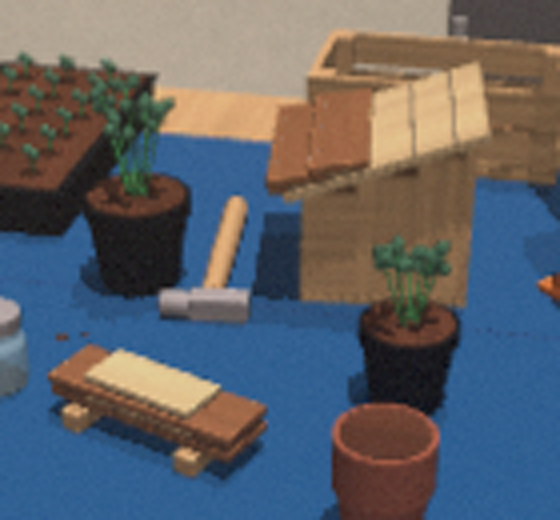

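The crop confirms the stack with the pale plate on top of a cedar board. Roof pixels in crop1 (×5, offset 385,165): line4 runs (143,408)–(470,361), line3 runs (127,338)–(455,294), and the high edge runs (153,465)–(487,416). In the side crop the same lines show on the roof's right half.

Run:
```python
from m import *
from scipy.optimize import least_squares
f=bot.grab_frame("top"); g=bot.grab_frame("side")
def H(x,y,z): return np.array([x,y,z])
zt=lambda x:.122+(.096-x)*np.tan(np.radians(20))
M=[(x,y) for x in(-.0664,-.0269,-.0965,.0126) for y in(.096,-.096)]
U=lambda p,k,o:(np.array(p)+.5)/k-.5+o
T=[U(p,5,(385,165)) for p in((143,408),(470,361),(127,338),(455,294),(153,465),(487,416),(112,268),(433,228))]
S=[U(p,4,(250,120)) for p in((460,140),(447,76),(417,152),(408,84),(490,132),(478,62),(370,168),(370,90))]
def W(p,m): c,s=np.cos(p[2]),np.sin(p[2]); return [p[0]+c*m[0]-s*m[1],p[1]+s*m[0]+c*m[1],zt(m[0])]
def res(p,fr,obs): return np.concatenate([px(fr,W(p,m))-o for m,o in zip(M,obs)])
for nm,fn in(("top",lambda p:res(p,f,T)),("side",lambda p:res(p,g,S)),("both",lambda p:np.r_[res(p,f,T),res(p,g,S)])):
    r=least_squares(fn,[.447,-.353,.14],loss="soft_l1"); p=r.x
    print(nm,p,"rms",np.sqrt(np.mean(fn(p)**2)),"l3",W(p,(-.0269,0)),"l4",W(p,(-.0664,0)))
    print(np.round(fn(p),1))
m=[bot.trace(q,f)[0]["region"] for q in("board2_c","plate2_c")]
print("stack",rect(f,cv2.morphologyEx((m[0]|m[1]).astype(np.uint8),cv2.MORPH_CLOSE,np.ones((3,3))),.042))
for q in("plate0_c",): print([rect(f,r["region"],.008) for r in bot.trace(q,f)],[np.round(r["xyz"],3) for r in bot.spot_point(q,f)])
print([(round(r["conf"],2),rect(g,r["region"],.008),r["region"].sum()) for r in bot.trace("plate0_c",g)])
for k in range(2):
  for n in("top","side"):
    h=bot.grab_frame(n)
    for q in("line3","plate2_c","board2_c","plate0_c"): print(n,q,[np.round(r["xyz"],4) for r in bot.spot_point(q,h)[:3]])
```

```text
top [ 0.44284183 -0.35608529  0.13673789] rms 0.44091532684960866 l3 [np.float64(0.41619291453730745), np.float64(-0.35975208964903727), np.float64(0.16673194179131628)] l4 [np.float64(0.37706161025422646), np.float64(-0.3651364210936024), np.float64(0.18110876604483125)]
[-0.3 -0.2  0.6  0.1 -0.2  0.2 -0.3  0.2  0.1 -1.   0.2 -0.6 -0.2  0.9
  0.2  0.4]
side [ 0.4453715  -0.35774729  0.1623106 ] rms 0.6303280784959652 l3 [np.float64(0.41882505947827087), np.float64(-0.3620943034165208), np.float64(0.16673194179131628)] l4 [np.float64(0.3798442266228407), np.float64(-0.36847745858438385), np.float64(0.18110876604483125)]
[-0.5  0.5  0.  -1.7 -0.5  0.8  0.2 -0.7  0.3 -0.  -0.3 -0.5  0.6  0.
  0.3  0.8]
both [ 0.44351568 -0.35590665  0.14328622] rms 0.6512785680585031 l3 [np.float64(0.4168913481814519), np.float64(-0.3597478742668985), np.float64(0.16673194179131628)] l4 [np.float64(0.3777961410147113), np.float64(-0.3653883331657502), np.float64(0.18110876604483125)]
[-0.2 -0.3  0.6 -0.4 -0.2  0.1 -0.4 -0.3  0.3 -1.   0.3 -1.1 -0.3  0.9
  0.1 -0.  -0.5  0.9  0.9 -1.4 -0.6  1.1  1.  -0.
[... 864 characters left out ...]
ay([0.4776, 0.328 , 0.009 ])]
top line3 [array([ 0.4134, -0.358 ,  0.1698]), array([ 0.3803, -0.3621,  0.1785]), array([ 0.4384,  0.4233, -0.0007])]
top plate2_c [array([ 0.5919, -0.0134,  0.0449]), array([0.7768, 0.0736, 0.0077])]
top board2_c [array([ 0.5865, -0.0108,  0.0422])]
top plate0_c [array([0.4796, 0.3261, 0.0038])]
side line3 [array([ 0.3754, -0.3638,  0.1842]), array([ 0.417 , -0.3572,  0.1676]), array([0.6907, 0.2671, 0.0012])]
side plate2_c [array([0.7779, 0.075 , 0.0079]), array([ 0.5917, -0.0134,  0.0456]), array([ 0.6931,  0.2671, -0.0008])]
side board2_c [array([ 0.5867, -0.0155,  0.0392]), array([ 0.4176, -0.3563,  0.1663])]
side plate0_c [array([0.4787, 0.3279, 0.0059])]
```

Targets, world frame:

| Thing | Position (m) | Angle |
|---|---|---|
| Stack | (0.589, −0.013) | long axis −21.2° |
| plate0 | (0.4775, 0.3265) | 27.5° |
| line3 | (0.4166, −0.359, 0.167) | hotel yaw 8° |
| line4 | (0.3775, −0.365, 0.181) | hotel yaw 8° |

These agree with the known heights and sizes.

```bash
cat > go.py <<'E'
# go.py x y z yaw_deg [tilt_rad about world hotel-y axis applied]: remaining shift (tool mm) and turn (rotvec)
import sys; from h import *
a=[float(v) for v in sys.argv[1:]]; s=bot.observe()
Rc=Ro.from_euler("xyz",s["tool_rot"]); Rt=Ro.from_euler("xyz",[np.pi,0,np.radians(a[3])])
if len(a)>4: y=np.radians(8.0); Rt=Ro.from_rotvec(a[4]*np.array([-np.sin(y),np.cos(y),0]))*Rt
d=np.array(a[:3])-s["position"]
w=(Rc.inv()*Rt).as_rotvec()
print("t",round(s["clock"],2),"pos",np.round(s["position"],4),"rpy",np.round(s["tool_rot"],3),"tip",bot.tip_reach,"grip",round(s["grip_width"],4),"F",np.round(s["force"],1))
print("q",np.round(s["qpos"],2),"shift now",np.round(Rc.inv().apply(d)*1000,1),"turn",np.round(w,3),"shift after turn",np.round(Rt.inv().apply(d)*1000,1))
E
J="python3 -m jog"
$J '[[[0,0,-10,0,0,0.136,1],[0,0,-10,0,0,0.136,1],[0,0,-10,0,0,0.136,1],[0,0,-10,0,0,0.136,1],[0,0,-10,0,0,0.136,1]]]' 
$J '[[[10,-40,0,0,0,0,1],[10,-40,0,0,0,0,1],[10,-40,0,0,0,0,1],[10,-40,0,0,0,0,1],[10,-40,0,0,0,0,1]]]'
python3 go.py .590 -.0135 .125 -21.2
```

```text
clock: 4.15
position: [0.19, -0.5954, 0.3543]
tool_rot: [-3.142, -0.0, -0.377]
force: [0.3, -0.2, 0.3]
grip_width: 0.0854
finger_force: 0.0
clock: 4.65
position: [0.3098, -0.4258, 0.3541]
tool_rot: [3.141, -0.0, -0.371]
force: [1.1, -0.9, 0.4]
grip_width: 0.0852
finger_force: 0.0
t 4.65 pos [ 0.3098 -0.4258  0.3541] rpy [ 3.141 -0.    -0.371] tip 0.0726 grip 0.0852 F [ 1.1 -0.9  0.4]
q [ 0.77  0.31  0.07  1.8  -0.03  1.03 -1.09] shift now [ 111.5 -485.9  229. ] turn [ 0.    -0.    -0.001] shift after turn [ 112.2 -485.7  229.1]
```

```bash
J="python3 -m jog"
$J '[[[11,-49,0,0,0,0,1],[11,-49,0,0,0,0,1],[11,-49,0,0,0,0,1],[11,-49,0,0,0,0,1],[11,-49,0,0,0,0,0.6]]]' >/dev/null
$J '[[[11,-47,20,0,0,0,0.6],[11,-47,20,0,0,0,0.6],[11,-47,20,0,0,0,0.6],[11,-47,20,0,0,0,0.6],[11,-47,20,0,0,0,0.6]]]' >/dev/null
$J '[[[0,0,0,0,0,0,0.6],[0,0,0,0,0,0,0.6]]]'
python3 go.py .590 -.0135 .125 -21.2
```

```text
clock: 5.85
position: [0.5793, -0.0283, 0.2575]
tool_rot: [3.141, 0.001, -0.369]
force: [-0.6, -0.2, 0.3]
grip_width: 0.0514
finger_force: 0.0
t 5.85 pos [ 0.5793 -0.0283  0.2575] rpy [ 3.141e+00  1.000e-03 -3.690e-01] tip 0.0726 grip 0.0514 F [-0.6 -0.2  0.3]
q [ 0.03  0.51 -0.12  1.76  0.08  0.88 -2.06] shift now [  4.8 -17.7 132.5] turn [0.    0.001 0.001] shift after turn [  4.6 -17.7 132.5]
```

```bash
J="python3 -m jog"
$J '[[[1,-4,20,0,0,0,0.68],[1,-4,25,0,0,0,0.68],[1,-4,25,0,0,0,0.68],[1,-4,25,0,0,0,0.68],[1,-2,25,0,0,0,0.68]]]' >/dev/null
$J '[[[0,0,5,0,0,0,0.68],[0,0,0,0,0,0,0.68]]]'
python3 go.py .590 -.0135 .125 -21.2
```

```text
clock: 6.55
position: [0.5901, -0.0153, 0.1334]
tool_rot: [3.141, 0.0, -0.372]
force: [-0.4, 1.0, 0.5]
grip_width: 0.0582
finger_force: 0.0
t 6.55 pos [ 0.5901 -0.0153  0.1334] rpy [ 3.141  0.    -0.372] tip 0.0726 grip 0.0582 F [-0.4  1.   0.5]
q [-0.    0.69 -0.1   1.81  0.11  0.64 -2.11] shift now [-0.8 -1.6  8.4] turn [ 0.001  0.    -0.002] shift after turn [-0.8 -1.6  8.4]
```

Run:
```python
from h import *
f=bot.grab_frame("side"); g=bot.grab_frame("top")
a=cv2.resize(f["img"][165:265,240:340,::-1],None,fx=4,fy=4,interpolation=cv2.INTER_CUBIC)
b=cv2.resize(g["img"][125:225,270:370,::-1],None,fx=4,fy=4,interpolation=cv2.INTER_CUBIC)
cv2.imwrite("pics/g1.png",np.hstack([a,b]))
```

```text
(no output)
```

View pics/g1.png

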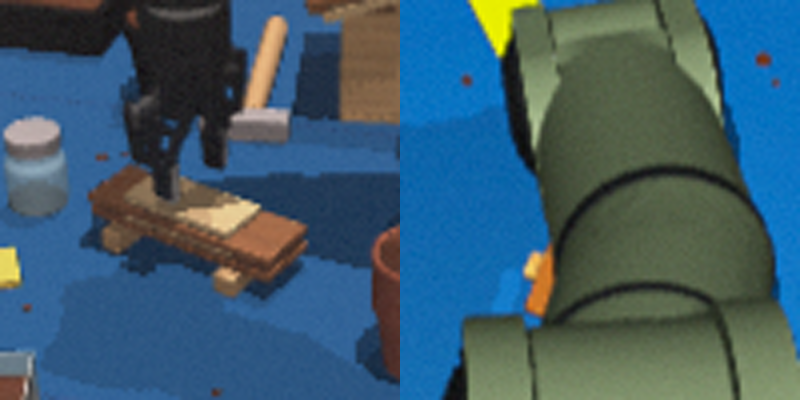

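The fingers straddle the pale plate on the stack (side view, near finger tip at about (172,200)). I'll lower gently until they touch board 2.

```bash
J="python3 -m jog"
$J '[[[-1,-1,2,0,0,0,0.68],[0,0,2,0,0,0,0.68],[0,0,2,0,0,0,0.68],[0,0,2,0,0,0,0.68],[0,0,2,0,0,0,0.68]]]' |sed -n '2p;4p'
$J '[[[0,0,1,0,0,0,0.68],[0,0,1,0,0,0,0.68],[0,0,1,0,0,0,0.68]]]'|sed -n '2p;4p'
$J '[[[0,0,1,0,0,0,0.68],[0,0,1,0,0,0,0.68]]]'|sed -n '2p;4p'
```

```text
position: [0.5898, -0.013, 0.1231]
force: [0.3, -0.1, 0.2]
position: [0.5899, -0.013, 0.1201]
force: [0.3, 0.2, 0.4]
position: [0.5898, -0.013, 0.1181]
force: [-0.8, -0.1, -0.2]
```

```bash
J="python3 -m jog"
$J '[[[0,0,1,0,0,0,0.68],[0,0,1,0,0,0,0.68],[0,0,0,0,0,0,0.68]]]' |sed -n '2p;4p'
$J '[[[0,0,1,0,0,0,0.68],[0,0,0,0,0,0,0.68]]]' |sed -n '2p;4p'
$J '[[[0,0,1,0,0,0,0.68],[0,0,0,0,0,0,0.68]]]' |sed -n '2p;4p'
```

```text
position: [0.5898, -0.013, 0.1161]
force: [0.9, 0.1, 0.4]
position: [0.5898, -0.013, 0.1151]
force: [0.6, -0.6, -0.2]
position: [0.5898, -0.0131, 0.1141]
force: [0.2, 0.2, -0.1]
```

```bash
J="python3 -m jog"
$J '[[[0,0,-2,0,0,0,0.64],[0,0,0,0,0,0,0.64],[0,0,1,0,0,0,0.64],[0,0,1,0,0,0,0.64]]]' |sed -n '2p;4,5p'
$J '[[[0,0,1,0,0,0,0.64],[0,0,0,0,0,0,0.64]]]' |sed -n '2p;4p'
$J '[[[0,0,1,0,0,0,0.64],[0,0,0,0,0,0,0.64]]]' |sed -n '2p;4p'
```

```text
position: [0.5899, -0.013, 0.1142]
force: [-0.6, -0.2, 0.1]
grip_width: 0.0549
position: [0.5897, -0.013, 0.113]
force: [-0.4, 0.1, -0.3]
position: [0.5898, -0.013, 0.1121]
force: [0.2, -0.4, 0.6]
```

```bash
J="python3 -m jog"
$J '[[[0,0,1,0,0,0,0.64],[0,0,0,0,0,0,0.64]]]' |sed -n '2p;4p'
$J '[[[0,0,1,0,0,0,0.64],[0,0,0,0,0,0,0.64]]]' |sed -n '2p;4p'
$J '[[[0,0,1,0,0,0,0.64],[0,0,0,0,0,0,0.64]]]' |sed -n '2p;4p'
```

```text
position: [0.5898, -0.013, 0.1111]
force: [-0.8, 0.1, -0.3]
position: [0.5899, -0.013, 0.1107]
force: [-3.9, 0.1, 9.9]
position: [0.59, -0.013, 0.1105]
force: [-8.3, -0.4, 26.3]
```

Contact is at TCP z = 0.1108, so the tip reach is about 68.8 mm at a 55 mm opening. I'll back off and grip.

```bash
J="python3 -m jog"
$J '[[[0,0,-3,0,0,0,0.64],[0,0,0,0,0,0,0.55],[0,0,0,0,0,0,0.3],[0,0,0,0,0,0,0.3],[0,0,0,0,0,0,0.3]]]' 30 |sed -n '2p;4,6p'
$J '[[[0,0,-5,0,0,0,0.3],[0,0,-15,0,0,0,0.3],[0,0,-30,0,0,0,0.3],[0,0,-30,0,0,0,0.3],[0,0,-10,0,0,0,0.3]]]'
python3 - <<'E'
from h import *
f=bot.grab_frame("side")
cv2.imwrite("pics/g2.png",cv2.resize(f["img"][145:265,230:350,::-1],None,fx=4,fy=4,interpolation=cv2.INTER_CUBIC))
E
python3 go.py .4775 .3265 .15 27.5
```

```text
position: [0.5901, -0.013, 0.113]
force: [-4.6, -0.9, 18.0]
grip_width: 0.0493
finger_force: 28.1
clock: 10.75
position: [0.5908, -0.013, 0.2058]
tool_rot: [-3.14, -0.004, -0.371]
force: [0.1, 0.6, -0.7]
grip_width: 0.0489
finger_force: 32.0
t 10.8 pos [ 0.5909 -0.0131  0.206 ] rpy [-3.14  -0.004 -0.371] tip 0.0726 grip 0.0488 F [ 0.8 -0.6  2. ]
q [ 0.    0.59 -0.12  1.78  0.09  0.78 -2.1 ] shift now [-229.2 -275.1   55.5] turn [ 0.    -0.005 -0.851] shift after turn [  56.2 -353.6   56. ]
```

View pics/g2.png

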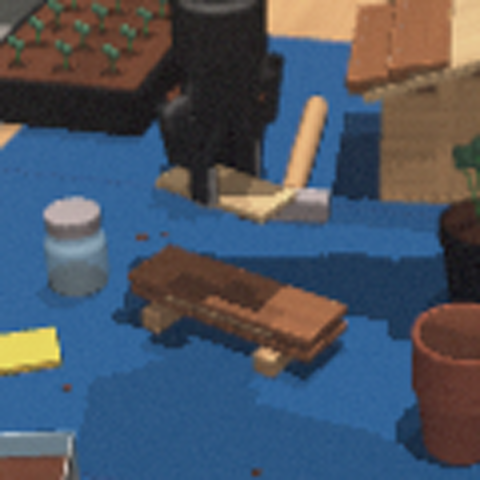

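Plate 2 is in the grip and the stack below is intact. I'll carry the plate to plate0.

```bash
J="python3 -m jog"
$J '[[[0,0,0,0,0,-0.142,0.3],[0,0,0,0,0,-0.142,0.3],[0,0,0,0,0,-0.142,0.3],[0,0,0,0,0,-0.142,0.3],[0,0,0,0,0,-0.142,0.3]]]' >/dev/null
$J '[[[0,0,0,0,0,-0.141,0.3],[7,-44,0,0,0,0,0.3],[7,-44,0,0,0,0,0.3],[7,-44,0,0,0,0,0.3],[7,-44,0,0,0,0,0.3]]]' >/dev/null
$J '[[[7,-44,0,0,0,0,0.3],[7,-44,10,0,0,0,0.3],[7,-44,20,0,0,0,0.3],[7,-44,20,0,0,0,0.3],[0,0,10,0,0,0,0.3]]]' >/dev/null
python3 go.py .4775 .3265 .082 27.5
```

```text
t 12.3 pos [0.4732 0.331  0.1404] rpy [-3.138e+00  1.000e-03  4.880e-01] tip 0.0726 grip 0.0491 F [ 0.   0.  -0.4]
q [-0.49  0.68 -0.32  1.83  0.32  0.68 -2.07] shift now [ 1.7  6.2 58.4] turn [-0.003  0.001  0.008] shift after turn [ 1.7  6.  58.4]
```

```bash
J="python3 -m jog"
$J '[[[1,3,20,0,0,0.004,0.3],[1,3,20,0,0,0.004,0.3],[0,0,12,0,0,0,0.3],[0,0,5,0,0,0,0.3],[0,0,0,0,0,0,0.3]]]' |sed -n '2p;4,6p'
$J '[[[0,0,1,0,0,0,0.3],[0,0,0,0,0,0,0.3]]]' |sed -n '2p;4,6p'
$J '[[[0,0,0,0,0,0,0.65],[0,0,0,0,0,0,0.65],[0,0,-2,0,0,0,0.68],[0,0,-10,0,0,0,0.8],[0,0,-20,0,0,0,1]]]' |sed -n '2p;4,6p'
$J '[[[0,0,-30,0,0,0,1],[0,0,-50,0,0,0,1]]]' >/dev/null
python3 go.py .588 -.013 .15 158.8
python3 - <<'E'
from m import *
f=bot.grab_frame("side")
for r in bot.trace("plate0_c",f): print(round(r["conf"],2),rect(f,r["region"],.016),r["region"].sum())
for q in("plate0_c","plate2_c"): print(q,[(round(r["conf"],2),np.round(r["xyz"],3)) for r in bot.spot_point(q,f)])
E
```

```text
position: [0.4813, 0.3206, 0.0848]
force: [0.3, 0.3, 0.2]
grip_width: 0.0492
finger_force: 32.0
position: [0.4818, 0.3209, 0.0849]
force: [-0.4, -0.5, -0.0]
grip_width: 0.0487
finger_force: 32.0
position: [0.4811, 0.3204, 0.1162]
force: [0.7, -0.4, 0.5]
grip_width: 0.0804
finger_force: 0.0
t 13.7 pos [0.4807 0.32   0.1963] rpy [3.141e+00 3.000e-03 4.720e-01] tip 0.0726 grip 0.0854 F [ 0.2 -0.7  0.2]
q [-0.44  0.6  -0.35  1.81  0.28  0.79 -2.03] shift now [-55.7 345.4  46.6] turn [-4.000e-03  2.000e-03 -2.299e+00] shift after turn [-220.5 -271.7   46.3]
0.65 [463.5 354.9 105.8  14.   27. ] 158
0.59 [700.5 258.8 153.8 137.3 105.2] 1612
0.48 [ 479.4 -580.   694.5  250.9   91.8] 2446
plate0_c [(0.47, array([0.478, 0.328, 0.006])), (0.27, array([ 0.417, -0.357,  0.17 ])), (0.16, array([ 0.509,  0.229, -0.003]))]
plate2_c [(0.65, array([0.779, 0.077, 0.01 ]))]
```

The last reading lagged the commanded pose, so I need a settling row before measuring. I'll move back over the stack with the half-turn for the boards, and check the pile.

```bash
J="python3 -m jog"
$J '[[[-8,49,0,0,0,0,1],[-8,49,0,0,0,0,1],[-8,49,0,0,0,0,1],[-8,49,0,0,0,0,1],[-8,49,0,0,0,0,1]]]' >/dev/null
$J '[[[-8,49,0,0,0,0,1],[-8,49,0,0,0,-0.145,1],[0,0,0,0,0,-0.149,1],[0,0,0,0,0,-0.149,1],[0,0,0,0,0,-0.149,1]]]' >/dev/null
$J '[[[0,0,0,0,0,-0.149,1],[0,0,0,0,0,-0.149,1],[0,0,0,0,0,-0.149,1],[0,0,0,0,0,-0.149,1],[0,0,0,0,0,-0.149,1]]]' >/dev/null
$J '[[[0,0,0,0,0,-0.149,1],[0,0,0,0,0,-0.149,1],[0,0,0,0,0,-0.149,1],[0,0,0,0,0,-0.149,1],[0,0,0,0,0,-0.149,1]]]' >/dev/null
$J '[[[0,0,0,0,0,-0.149,1],[0,0,0,0,0,-0.08,1],[0,0,0,0,0,0,1]]]' >/dev/null
python3 go.py .588 -.013 .12 158.8
python3 - <<'E'
from m import *
g=bot.grab_frame("top"); f=bot.grab_frame("side")
for n,h in(("top",g),("side",f)):
  for r in bot.trace("plate0_c",h): print(n,round(r["conf"],2),rect(h,r["region"],.016),r["region"].sum())
a=cv2.resize(g["img"][180:240,180:250,::-1],None,fx=5,fy=5,interpolation=cv2.INTER_CUBIC)
b=cv2.resize(f["img"][270:330,260:330,::-1],None,fx=5,fy=5,interpolation=cv2.INTER_CUBIC)
cv2.imwrite("pics/p1.png",np.hstack([a,b]))
E
```

```text
t 16.2 pos [ 0.5871 -0.0105  0.1954] rpy [-3.142e+00 -2.000e-03  2.784e+00] tip 0.0726 grip 0.0857 F [ 0.1 -0.5  0.1]
q [ 0.51  0.76 -0.9   1.76  0.7   0.98  0.54] shift now [-1.8 -2.1 75.4] turn [-0.    -0.002  0.012] shift after turn [-1.7 -2.  75.4]
top 0.62 [423.1 306.8  32.3  10.8  97.1] 27
side 0.44 [466.1 355.6 104.4  11.3  27.1] 128
side 0.16 [432.2 429.9 279.1  73.2  28.1] 1731
```

View pics/p1.png

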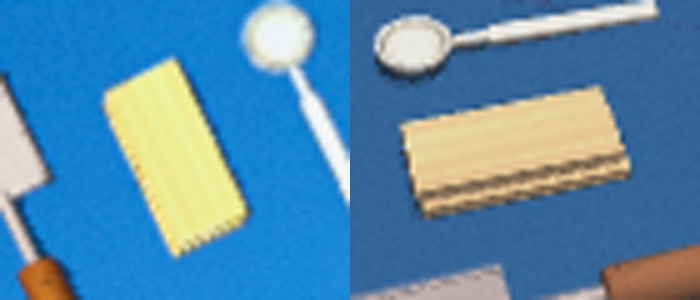

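Plate 2 lies on plate0 with a few mm of offset, which is fine. Next is board 2.

```bash
J="python3 -m jog"
python3 - <<'E'
from m import *
f=bot.grab_frame("top"); print(ray(f,(320.9,177.3),.042))
E
$J '[[[-1,-1,20,0,0,0,0.85],[-1,-1,25,0,0,0.01,0.85],[0,0,20,0,0,0,0.85],[0,0,5,0,0,0,0.82],[0,0,0,0,0,0,0.82]]]' 
python3 go.py .5868 -.013 .105 158.8
```

```text
[ 0.58302122 -0.01335955  0.042     ]
clock: 16.95
position: [0.5884, -0.0126, 0.1255]
tool_rot: [-3.141, -0.001, 2.773]
force: [0.9, -0.4, -0.1]
grip_width: 0.0701
finger_force: 0.0
t 16.95 pos [ 0.5884 -0.0126  0.1255] rpy [-3.141e+00 -1.000e-03  2.773e+00] tip 0.0726 grip 0.0701 F [ 0.9 -0.4 -0.1]
q [ 0.47  0.85 -0.83  1.79  0.8   0.88  0.47] shift now [ 1.3 -1.  20.5] turn [-0.    -0.001  0.002] shift after turn [ 1.4 -1.  20.5]
```

```bash
J="python3 -m jog"
$J '[[[3,-1,10,0,0,0,0.8],[0,0,6,0,0,0,0.8],[0,0,4,0,0,0,0.8],[0,0,0,0,0,0,0.8]]]' |sed -n '2p;4,6p'
$J '[[[0,0,0,0,0,0,0.6],[0,0,0,0,0,0,0.5],[0,0,0,0,0,0,0.5],[0,0,0,0,0,0,0.5]]]' 40 |sed -n '2p;4,6p'
$J '[[[0,0,-3,0,0,0,0.5],[0,0,-10,0,0,0,0.5],[0,0,-30,0,0,0,0.5],[0,0,-40,0,0,0,0.5],[0,0,-40,0,0,0,0.5]]]'|sed -n '2p;4,6p'
python3 - <<'E'
from m import *
f=bot.grab_frame("side"); g=bot.grab_frame("top")
print([(round(r["conf"],2),np.round(r["xyz"],4)) for h in(f,g) for q in("board2_c","plate1_c") for r in bot.spot_point(q,h)])
a=cv2.resize(f["img"][140:260,230:350,::-1],None,fx=4,fy=4,interpolation=cv2.INTER_CUBIC)
cv2.imwrite("pics/b2.png",a)
E
python3 go.py .4466 -.3545 .30 98.0
```

```text
position: [0.5855, -0.0127, 0.1059]
force: [-0.7, 0.2, 0.7]
grip_width: 0.0686
finger_force: 0.0
position: [0.5858, -0.0127, 0.1067]
force: [-1.8, 0.1, 6.1]
grip_width: 0.0583
finger_force: 42.5
position: [0.5853, -0.0125, 0.2311]
force: [0.0, 0.1, 0.0]
grip_width: 0.0583
finger_force: 43.0
[(0.67, array([ 0.5869, -0.0175,  0.1624])), (0.89, array([ 0.5891, -0.0089,  0.0312])), (0.85, array([ 0.5896, -0.01  ,  0.1752])), (0.33, array([0.4814, 0.3227, 0.0084]))]
t 18.55 pos [ 0.5852 -0.013   0.2287] rpy [-3.141e+00 -1.000e-03  2.773e+00] tip 0.0726 grip 0.0581 F [ 0.1  0.3 -0.9]
q [ 0.54  0.71 -0.93  1.74  0.66  1.03  0.57] shift now [   6.2 -368.6  -71.1] turn [-1.000e-03 -0.000e+00  1.062e+00] shift after turn [-318.9 -184.8  -71.3]
```

View pics/b2.png

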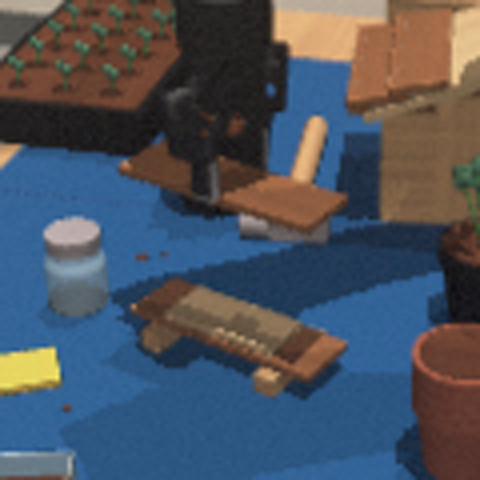

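Board 2 is held level and plate 1 and board 1 are undisturbed. I'll carry it to the roof.

```bash
J="python3 -m jog"
$J '[[[0,0,-36,0,0,0,0.5],[0,0,-36,0,0,0,0.5],[1,-46,0,0,0,0,0.5],[1,-46,0,0,0,0,0.5],[1,-46,0,0,0,0,0.5]]]' >/dev/null
$J '[[[1,-46,0,0,0,0,0.5],[1,-46,0,0,0,0,0.5],[1,-46,0,0,0,0,0.5],[0,-46,0,0,0,0,0.5],[0,-46,0,0,0,0,0.5]]]' >/dev/null
$J '[[[0,0,0,0,0,0.14,0.5],[0,0,0,0,0,0.14,0.5],[0,0,0,0,0,0.14,0.5],[0,0,0,0,0,0.14,0.5],[0,0,0,0,0,0.14,0.5]]]' >/dev/null
$J '[[[0,0,0,0,0,0.14,0.5],[0,0,0,0,0,0.14,0.5],[0,0,0,0,0,0.08,0.5],[0,0,0,0,0,0,0.5],[0,0,0,0,0,0,0.5]]]' 
python3 go.py .4572 -.3533 .25 98.0 0.157
```

```text
clock: 20.55
position: [0.4472, -0.3537, 0.3006]
tool_rot: [-3.141, -0.001, 1.716]
force: [0.7, 0.1, -0.6]
grip_width: 0.0579
finger_force: 43.4
t 20.55 pos [ 0.4472 -0.3537  0.3006] rpy [-3.141e+00 -1.000e-03  1.716e+00] tip 0.0726 grip 0.0579 F [ 0.7  0.1 -0.6]
q [ 1.09  0.53 -0.75  1.72  0.41  1.05  0.35] shift now [-1.1 10.  50.6] turn [ 0.156 -0.     0.005] shift after turn [-1.  17.7 48.4]
```

```bash
J="python3 -m jog"
$J '[[[0,0,0,0.078,0,0.002,0.5],[0,0,0,0.078,0,0.003,0.5],[0,9,24,0,0,0,0.5],[-1,9,24,0,0,0,0.5],[0,0,0,0,0,0,0.5]]]' |sed -n '2p'
$J '[[[0,0,0,0,0,0,0.5]]]' |sed -n '2,4p'
python3 go.py .4572 -.3533 .2338 98.0 0.157
python3 - <<'E'
from m import *
f=bot.grab_frame("side"); g=bot.grab_frame("top")
for h in(f,g): print([(round(r["conf"],2),np.round(r["xyz"],4)) for r in bot.spot_point("board2_c",h)])
a=cv2.resize(f["img"][115:215,290:390,::-1],None,fx=4,fy=4,interpolation=cv2.INTER_CUBIC)
b=cv2.resize(g["img"][165:265,390:490,::-1],None,fx=4,fy=4,interpolation=cv2.INTER_CUBIC)
cv2.imwrite("pics/r1.png",np.hstack([a,b]))
E
```

```text
position: [0.4571, -0.3527, 0.248]
position: [0.4576, -0.3533, 0.2511]
tool_rot: [-2.985, -0.001, 1.709]
force: [0.8, -0.0, 0.1]
t 21.15 pos [ 0.4576 -0.3533  0.2511] rpy [-2.985e+00 -1.000e-03  1.709e+00] tip 0.0726 grip 0.0578 F [ 0.8 -0.   0.1]
q [ 0.97  0.63 -0.68  1.68  0.5   1.14  0.25] shift now [ 0.1  2.3 17.2] turn [ 0.001 -0.001 -0.001] shift after turn [ 0.1  2.4 17.2]
[(0.56, array([ 0.4483, -0.3608,  0.1839]))]
[(0.63, array([ 0.4471, -0.3567,  0.1879]))]
```

View pics/r1.png

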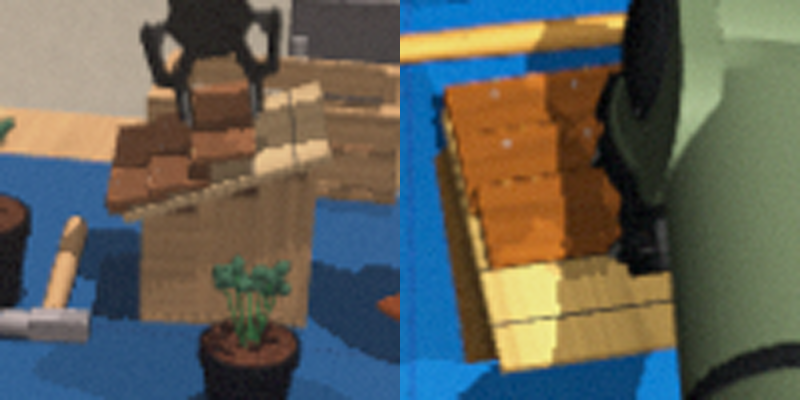

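Board 2 sits above the lower line in the right orientation, slightly to −y. I'll lower it to contact with a 2.5 mm shift.

```bash
J="python3 -m jog"
$J '[[[2,1,5,0,0,0,0.5],[0.5,1,4,0,0,0,0.5],[0,0,3,0,0,0,0.5],[0,0,2,0,0,0,0.5],[0,0,0,0,0,0,0.5]]]' |sed -n '2p;4p'
$J '[[[0,0,1,0,0,0,0.5],[0,0,0,0,0,0,0.5]]]' |sed -n '2p;4p'
python3 go.py .4569 -.3508 .2338 98.0 0.157
```

```text
position: [0.457, -0.351, 0.2365]
force: [-0.0, -0.3, 0.4]
position: [0.457, -0.351, 0.2358]
force: [-0.5, 0.2, -0.2]
t 22.05 pos [ 0.457  -0.351   0.2358] rpy [-2.986  0.     1.708] tip 0.0726 grip 0.058 F [-0.5  0.2 -0.2]
q [ 0.96  0.65 -0.67  1.7   0.52  1.11  0.23] shift now [0.2 0.3 2. ] turn [ 0.001 -0.    -0.003] shift after turn [0.2 0.3 2. ]
```

```bash
J="python3 -m jog"
for i in 1 2 3; do $J '[[[0,0,1,0,0,0,0.5],[0,0,0,0,0,0,0.5]]]' |sed -n '2p;4p' | tee /tmp/o; awk '/force/{gsub(/[\[\],]/,"");exit !($4>3)}' /tmp/o && break; done
```

```text
position: [0.4568, -0.351, 0.2348]
force: [-0.1, -0.3, -2.0]
position: [0.4568, -0.3511, 0.2344]
force: [-0.9, 0.1, 7.7]
```

Contact came at the expected height. I'll release gently and retreat.

```bash
J="python3 -m jog"
$J '[[[0,0,0,0,0,0,0.72],[0,0,0,0,0,0,0.75],[0,0,-1,0,0,0,0.77],[0,0,-4,0,0,0,0.8],[0,0,-10,0,0,0,0.85]]]' |sed -n '2p;4,6p'
$J '[[[0,0,-30,0,0,0,1],[0,0,-50,0,0,0,1]]]' >/dev/null
$J '[[[0,0,0,-0.078,0,-0.14,1],[0,0,0,-0.078,0,-0.14,1],[0,0,0,0,0,-0.14,1],[0,0,0,0,0,-0.14,1],[0,0,0,0,0,-0.14,1]]]' >/dev/null
$J '[[[0,0,0,0,0,-0.14,1],[0,0,0,0,0,-0.14,1],[0,0,0,0,0,-0.08,1],[0,0,0,0,0,0,1]]]' >/dev/null
python3 go.py .589 -.0115 .20 158.8
```

```text
position: [0.4588, -0.3507, 0.2487]
force: [1.0, -0.5, -0.1]
grip_width: 0.0725
finger_force: 0.0
t 24.05 pos [ 0.4713 -0.3491  0.3283] rpy [ 3.131 -0.019  2.75 ] tip 0.0726 grip 0.0855 F [ 0.1 -0.3  0.5]
q [ 1.19  0.61 -0.99  1.63  0.53  1.22  1.26] shift now [ 17.5 355.6 132.4] turn [ 0.011 -0.019 -0.021] shift after turn [ 12.4 357.3 128.3]
```

```bash
J="python3 -m jog"
$J '[[[2,45,10,0.011,-0.019,-0.021,1],[2,45,10,0,0,0,1],[2,45,15,0,0,0,1],[2,45,15,0,0,0,1],[2,45,20,0,0,0,1]]]' >/dev/null
$J '[[[2,45,20,0,0,0,0.85],[1,45,20,0,0,0,0.7],[0,42,18,0,0,0,0.7],[0,0,0,0,0,0,0.7],[0,0,0,0,0,0,0.7]]]' >/dev/null
python3 go.py .589 -.0115 .115 158.8
python3 - <<'E'
from m import *
f=bot.grab_frame("side"); g=bot.grab_frame("top")
for n,h in(("side",f),("top",g)):
  for q in("board2_c","plate1_c","line4"): print(n,q,[(round(r["conf"],2),np.round(r["xyz"],4)) for r in bot.spot_point(q,h)[:4]])
b=cv2.resize(g["img"][170:260,390:490,::-1],None,fx=5,fy=5,interpolation=cv2.INTER_CUBIC)
a=cv2.resize(f["img"][120:210,310:370,::-1],(300,450),interpolation=cv2.INTER_CUBIC)
cv2.imwrite("pics/r2.png",np.hstack([b,a]))
E
```

```text
t 25.05 pos [ 0.5897 -0.0107  0.2   ] rpy [-3.141e+00 -1.000e-03  2.770e+00] tip 0.0726 grip 0.0597 F [-0.4 -0.8  0.3]
q [ 0.51  0.75 -0.89  1.75  0.69  0.99  0.54] shift now [ 0.3 -0.9 85. ] turn [-0.001 -0.001 -0.002] shift after turn [ 0.3 -1.  85. ]
side board2_c [(0.64, array([ 0.444 , -0.3575,  0.1667])), (0.35, array([ 0.6811, -0.2742, -0.0038]))]
side plate1_c [(0.65, array([0.5062, 0.2288, 0.0008]))]
side line4 [(0.85, array([ 0.3747, -0.3635,  0.1825])), (0.66, array([ 0.4193, -0.3544,  0.1694])), (0.45, array([ 0.4422, -0.3525,  0.0015]))]
top board2_c [(0.64, array([ 0.4444, -0.3525,  0.1697]))]
top plate1_c [(0.84, array([ 0.5892, -0.0138,  0.0343])), (0.67, array([ 0.3856, -0.1027,  0.0007]))]
top line4 []
```

View pics/r2.png

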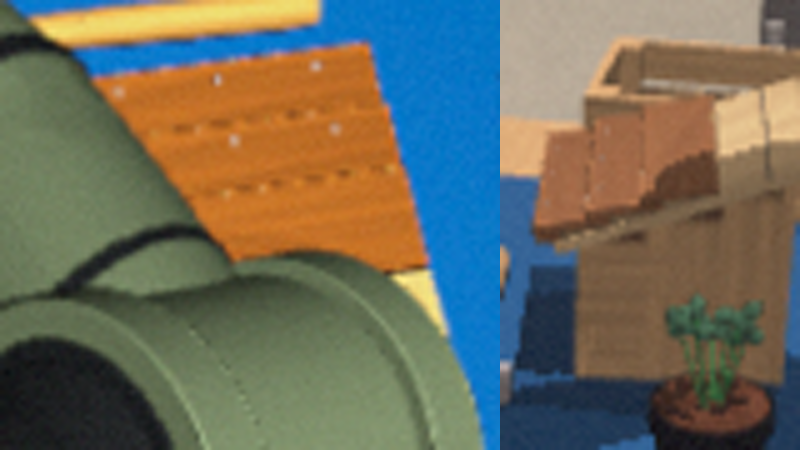

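Board 2 lies with its right end flush and its centre at about (0.444, −0.355, 0.168) against a target of (0.4466, −0.355, 0.166). That was my tenth picture, so from here I check by numbers only. Next is plate 1.

```bash
J="python3 -m jog"
$J '[[[0,-1,30,0,0,0,0.7],[0,0,40,0,0,0,0.7],[0,0,20,0,0,0,0.7],[0,0,8,0,0,0,0.66],[0,0,0,0,0,0,0.66]]]' |sed -n '2p;4p'
$J '[[[0,0,2,0,0,0,0.66],[0,0,2,0,0,0,0.66],[0,0,0,0,0,0,0.66]]]' |sed -n '2p;4p'
$J '[[[0,0,0,0,0,0,0.55],[0,0,0,0,0,0,0.3],[0,0,0,0,0,0,0.3],[0,0,0,0,0,0,0.3]]]' 30 |sed -n '2p;4,6p'
```

```text
position: [0.5891, -0.0127, 0.1019]
force: [-0.5, 0.1, 1.3]
position: [0.5894, -0.013, 0.0987]
force: [0.3, -1.1, 0.4]
position: [0.5894, -0.0129, 0.0988]
force: [-1.2, -0.9, 7.0]
grip_width: 0.0488
finger_force: 30.1
```

```bash
J="python3 -m jog"
$J '[[[0,0,-5,0,0,0,0.3],[0,0,-20,0,0,0,0.3],[0,0,-40,0,0,0,0.3],[0,0,-40,0,0,0,0.3],[0,0,0,0,0,-0.142,0.3]]]' |sed -n '2p;4,6p'
$J '[[[0,0,0,0,0,-0.142,0.3],[0,0,0,0,0,-0.142,0.3],[0,0,0,0,0,-0.142,0.3],[0,0,0,0,0,-0.142,0.3],[0,0,0,0,0,-0.142,0.3]]]' >/dev/null
$J '[[[0,0,0,0,0,0,0.3]]]' >/dev/null
python3 go.py .4785 .3245 .090 207.5
python3 - <<'E'
from m import *
f=bot.grab_frame("side"); g=bot.grab_frame("top")
for n,h in(("side",f),("top",g)): print(n,[(round(r["conf"],2),np.round(r["xyz"],4)) for q in("plate0_c","plate1_c") for r in bot.spot_point(q,h)[:4]])
for n,h in(("side",f),("top",g)):
  hsv=cv2.cvtColor(h["img"],cv2.COLOR_RGB2HSV); m=((hsv[...,0]>12)&(hsv[...,0]<32)&(hsv[...,1]>40)&(hsv[...,2]>90)).astype(np.uint8)
  u,v=px(h,(.478,.326,.012)).astype(int); w=np.zeros_like(m); w[v-25:v+26,u-30:u+31]=m[v-25:v+26,u-30:u+31]
  print(n,rect(h,w,.016),w.sum())
E
```

```text
position: [0.5909, -0.012, 0.2096]
force: [0.0, -0.6, -1.8]
grip_width: 0.0488
finger_force: 31.3
t 27.75 pos [ 0.5892 -0.0129  0.2042] rpy [-3.142 -0.    -2.659] tip 0.0726 grip 0.0486 F [-0.1 -0.6  0.3]
q [ 0.61  0.83 -1.08  1.75  0.82  1.09  1.3 ] shift now [-58.6 350.2 114.2] turn [-0.    -0.     0.003] shift after turn [-57.6 350.4 114.2]
side [(0.55, array([0.477 , 0.3272, 0.0037])), (0.27, array([ 0.3788, -0.3629,  0.1855])), (0.66, array([ 0.5911, -0.011 ,  0.1361]))]
top [(0.43, array([0.4821, 0.325 , 0.0033])), (0.58, array([ 0.5858, -0.0163,  0.1388]))]
side [478.4 330.2 110.3  66.4  27.1] 791
top [477.6 320.  113.5  53.7  27.4] 594
```

```bash
J="python3 -m jog"
$J '[[[-7,44,0,0,0,0,0.3],[-7,44,0,0,0,0,0.3],[-7,44,0,0,0,0,0.3],[-7,44,0,0,0,0,0.3],[-7,44,10,0,0,0,0.3]]]' >/dev/null
$J '[[[-7,44,15,0,0,0,0.3],[-7,44,20,0,0,0,0.3],[-8,42,25,0,0,0,0.3],[0,0,20,0,0,0,0.3],[0,0,0,0,0,0,0.3]]]' >/dev/null
$J '[[[0,0,0,0,0,0,0.3],[0,0,0,0,0,0,0.3]]]' >/dev/null
python3 go.py .4785 .3245 .090 207.5
```

```text
t 29.25 pos [0.4789 0.3232 0.1141] rpy [-3.141  0.    -2.663] tip 0.0726 grip 0.049 F [ 0.6 -0.1  0.6]
q [-0.06  0.92 -0.97  1.82  0.94  0.94  0.59] shift now [-0.2  1.3 24.1] turn [-0.     0.    -0.002] shift after turn [-0.2  1.3 24.1]
```

```bash
J="python3 -m jog"
$J '[[[0,1,10,0,0,0,0.3],[0,0,8,0,0,0,0.3],[0,0,4,0,0,0,0.3],[0,0,2,0,0,0,0.3],[0,0,0,0,0,0,0.3]]]' |sed -n '2p;4,6p'
$J '[[[0,0,0,0,0,0,0.6],[0,0,0,0,0,0,0.65],[0,0,-2,0,0,0,0.68],[0,0,-10,0,0,0,0.8],[0,0,-30,0,0,0,1]]]' |sed -n '2p;4p'
$J '[[[0,0,-40,0,0,0,1],[7,-45,-10,0,0,0,1],[7,-45,0,0,0,0,1],[7,-45,0,0,0,0,1],[7,-45,0,0,0,0,1]]]' >/dev/null
$J '[[[7,-45,0,0,0,0,1],[7,-45,0,0,0,0,1],[7,-45,0,0,0,0,1],[7,-35,0,0,0,0.14,1],[0,0,0,0,0,0.14,1]]]' >/dev/null
$J '[[[0,0,0,0,0,0.14,1],[0,0,0,0,0,0.14,1],[0,0,0,0,0,0.14,0.85],[0,0,0,0,0,0.145,0.85],[0,0,0,0,0,0,0.85]]]' >/dev/null
python3 go.py .587 -.0125 .089 158.8
python3 - <<'E'
from m import *
f=bot.grab_frame("side"); g=bot.grab_frame("top")
for n,h in(("side",f),("top",g)): print(n,[(q,round(r["conf"],2),np.round(r["xyz"],4)) for q in("plate0_c","board1_c","bearers") for r in bot.spot_point(q,h)[:4]])
for n,h in(("side",f),("top",g)):
  hsv=cv2.cvtColor(h["img"],cv2.COLOR_RGB2HSV); m=((hsv[...,0]>12)&(hsv[...,0]<32)&(hsv[...,1]>40)&(hsv[...,2]>90)).astype(np.uint8)
  u,v=px(h,(.478,.326,.012)).astype(int); w=np.zeros_like(m); w[v-25:v+26,u-30:u+31]=m[v-25:v+26,u-30:u+31]
  print(n,rect(h,w,.024),w.sum())
E
```

```text
position: [0.4775, 0.3247, 0.0889]
force: [0.4, -0.1, -0.4]
grip_width: 0.0488
finger_force: 31.4
position: [0.4768, 0.3242, 0.1302]
force: [0.6, 0.2, 0.1]
t 31.75 pos [ 0.5897 -0.0112  0.182 ] rpy [-3.141e+00  1.000e-03  2.774e+00] tip 0.0726 grip 0.0727 F [ 0.5 -0.7 -0.3]
q [ 0.5   0.77 -0.87  1.76  0.72  0.96  0.53] shift now [ 2.1 -2.1 93. ] turn [-0.001  0.001  0.003] shift after turn [ 2.1 -2.2 93. ]
side [('plate0_c', 0.59, array([0.4808, 0.3257, 0.0072])), ('board1_c', 0.86, array([ 0.1881, -0.2986,  0.0045])), ('board1_c', 0.7, array([ 0.5854, -0.0163,  0.0214])), ('bearers', 0.48, array([ 0.5874, -0.0124, -0.002 ]))]
top [('board1_c', 0.6, array([ 0.5846, -0.0117,  0.0228])), ('board1_c', 0.29, array([ 0.3739,  0.0981, -0.0015]))]
side [474.3 336.2 112.6  69.4  28.8] 824
top [475.8 318.5 112.3  56.3  28.6] 612
```

```bash
J="python3 -m jog"
$J '[[[2,-1,30,0,0,0,0.8],[1.5,-1,35,0,0,0,0.8],[0,0,18,0,0,0,0.8],[0,0,6,0,0,0,0.8],[0,0,0,0,0,0,0.8]]]' |sed -n '2p;4p'
$J '[[[0,0,3,0,0,0,0.8],[0,0,0,0,0,0,0.8]]]' |sed -n '2p;4p'
python3 go.py .585 -.0135 .0895 158.8
```

```text
position: [0.5857, -0.0118, 0.092]
force: [-0.1, 0.1, -0.2]
position: [0.586, -0.0121, 0.0898]
force: [0.6, -0.1, 0.5]
t 32.85 pos [ 0.586  -0.0121  0.0898] rpy [-3.141e+00  1.000e-03  2.777e+00] tip 0.0726 grip 0.0685 F [ 0.6 -0.1  0.5]
q [ 0.44  0.89 -0.78  1.81  0.85  0.81  0.43] shift now [ 0.5 -1.7  0.3] turn [-0.     0.001  0.005] shift after turn [ 0.5 -1.7  0.3]
```

```bash
J="python3 -m jog"
$J '[[[0,0,0,0,0,0,0.6],[0,0,0,0,0,0,0.5],[0,0,0,0,0,0,0.5],[0,0,0,0,0,0,0.5]]]' 40 |sed -n '2p;4,6p'
$J '[[[0,0,-3,0,0,0,0.5],[0,0,-10,0,0,0,0.5],[0,0,-40,0,0,0,0.5],[0,0,-45,0,0,0,0.5],[0,0,-45,0,0,0,0.5]]]'|sed -n '2p;4,6p'
$J '[[[0,0,-45,0,0,0,0.5],[0,0,-40,0,0,0,0.5],[3,-43,0,0,0,0,0.5],[3,-43,0,0,0,0,0.5],[3,-43,0,0,0,0,0.5]]]' >/dev/null
$J '[[[3,-43,0,0,0,0,0.5],[3,-43,0,0,0,0,0.5],[3,-43,0,0,0,0,0.5],[3,-43,0,0,0,0,0.5],[3,-43,0,0,0,0,0.5]]]' >/dev/null
$J '[[[0,0,0,0,0,0.14,0.5],[0,0,0,0,0,0.14,0.5],[0,0,0,0,0,0.14,0.5],[0,0,0,0,0,0.14,0.5],[0,0,0,0,0,0.14,0.5]]]' >/dev/null
$J '[[[0,0,0,0,0,0.14,0.5],[0,0,0,0,0,0.14,0.5],[0,0,0,0.078,0,0.08,0.5],[0,0,0,0.078,0,0,0.5],[0,0,0,0,0,0,0.5]]]' >/dev/null
$J '[[[0,0,0,0,0,0,0.5],[0,0,0,0,0,0,0.5]]]' 
python3 go.py .418 -.358 .264 98.0 0.157
python3 - <<'E'
from m import *
f=bot.grab_frame("side"); g=bot.grab_frame("top")
for n,h in(("side",f),("top",g)): print(n,[(q,round(r["conf"],2),np.round(r["xyz"],4)) for q in("line4","board1_c") for r in bot.spot_point(q,h)[:4]])
E
```

```text
position: [0.586, -0.0122, 0.0902]
force: [-2.8, -1.4, 11.1]
grip_width: 0.0585
finger_force: 40.6
position: [0.5853, -0.0118, 0.2344]
force: [0.6, -0.4, -0.4]
grip_width: 0.0582
finger_force: 43.3
clock: 35.95
position: [0.4402, -0.3249, 0.3175]
tool_rot: [-2.987, 0.003, 1.717]
force: [-1.0, -0.0, -1.1]
grip_width: 0.0583
finger_force: 43.3
t 35.95 pos [ 0.4402 -0.3249  0.3175] rpy [-2.987  0.003  1.717] tip 0.0726 grip 0.0583 F [-1.  -0.  -1.1]
q [ 0.99  0.51 -0.72  1.7   0.43  1.22  0.28] shift now [-29.3 -18.2  57.1] turn [0.002 0.004 0.006] shift after turn [-29.7 -17.9  57. ]
side [('line4', 0.95, array([ 0.4193, -0.3573,  0.1658])), ('line4', 0.92, array([ 0.375 , -0.363 ,  0.1845])), ('line4', 0.64, array([ 0.4446, -0.3527,  0.005 ])), ('board1_c', 0.72, array([ 0.1845, -0.2982,  0.0024])), ('board1_c', 0.72, array([ 0.4413, -0.3511,  0.0014])), ('board1_c', 0.59, array([ 0.4278, -0.3285,  0.2464]))]
top [('line4', 0.87, array([ 0.4146, -0.3559,  0.1703])), ('line4', 0.79, array([ 0.3823, -0.3617,  0.179 ])), ('board1_c', 0.77, array([ 0.4256, -0.326 ,  0.2502])), ('board1_c', 0.77, array([ 0.1868, -0.2984,  0.0024]))]
```

```bash
J="python3 -m jog"
$J '[[[-10,-6,10,0.002,0.004,0.006,0.5],[-10,-6,12,0,0,0,0.5],[-10,-4,16,0,0,0,0.5],[0,0,18,0,0,0,0.5],[0,0,0,0,0,0,0.5]]]' >/dev/null
$J '[[[0,0,0,0,0,0,0.5],[0,0,0,0,0,0,0.5]]]' |sed -n '4,6p'
python3 go.py .4181 -.3591 .2477 98.0 0.157
python3 - <<'E'
from m import *
f=bot.grab_frame("side"); g=bot.grab_frame("top")
for n,h in(("side",f),("top",g)): print(n,[(q,round(r["conf"],2),np.round(r["xyz"],4)) for q in("line4","board1_c") for r in bot.spot_point(q,h)[:4]])
E
```

```text
force: [-0.6, -0.4, -0.8]
grip_width: 0.0584
finger_force: 43.3
t 36.95 pos [ 0.4208 -0.3581  0.265 ] rpy [-2.984e+00  1.000e-03  1.711e+00] tip 0.0726 grip 0.0584 F [-0.6 -0.4 -0.8]
q [ 1.02  0.58 -0.68  1.74  0.48  1.13  0.29] shift now [-0.6 -0.  17.5] turn [-0.001  0.001  0.   ] shift after turn [-0.6 -0.  17.5]
side [('line4', 0.91, array([ 0.3773, -0.363 ,  0.1848])), ('line4', 0.79, array([ 0.4198, -0.3559,  0.1684])), ('board1_c', 0.82, array([ 0.4096, -0.3604,  0.1932])), ('board1_c', 0.69, array([ 0.188 , -0.2989,  0.003 ]))]
top [('line4', 0.58, array([ 0.3783, -0.36  ,  0.1775])), ('board1_c', 0.96, array([ 0.4065, -0.3569,  0.1991])), ('board1_c', 0.74, array([0.439 , 0.4249, 0.0008])), ('board1_c', 0.6, array([ 0.1894, -0.2972,  0.0041]))]
```

```bash
J="python3 -m jog"
$J '[[[-0.5,0,6,0,0,0,0.5],[0,0,5,0,0,0,0.5],[0,0,3,0,0,0,0.5],[0,0,1,0,0,0,0.5],[0,0,0,0,0,0,0.5]]]' |sed -n '2p;4p'
for i in 1 2 3 4 5; do $J '[[[0,0,1,0,0,0,0.5],[0,0,0,0,0,0,0.5]]]' |sed -n '2p;4p' | tee /tmp/o; awk '/force/{gsub(/[\[\],]/,"");exit !($4>4)}' /tmp/o && break; done
```

```text
position: [0.4181, -0.3588, 0.2495]
force: [-0.2, 0.2, -0.2]
position: [0.418, -0.3589, 0.2487]
force: [0.1, 0.4, -1.1]
position: [0.4182, -0.3589, 0.2483]
force: [0.1, -0.1, 6.8]
```

Contact is within 0.6 mm of the expected height, so I'll release, retreat and verify.

```bash
J="python3 -m jog"
$J '[[[0,0,0,0,0,0,0.72],[0,0,0,0,0,0,0.75],[0,0,-1,0,0,0,0.77],[0,0,-4,0,0,0,0.8],[0,0,-10,0,0,0,0.85]]]' |sed -n '2p;4,6p'
$J '[[[0,0,-30,0,0,0,1],[0,0,-50,0,0,0,1],[0,40,-20,0,0,0,1],[0,45,0,0,0,0,1],[0,45,0,0,0,0,1]]]' >/dev/null
$J '[[[45,0,0,0,0,0,1],[45,0,0,0,0,0,1],[45,0,0,0,0,0,1],[45,0,0,0,0,0,1],[45,0,0,0,0,0,1]]]' >/dev/null
$J '[[[45,0,0,0,0,0,1],[45,0,0,0,0,0,1],[0,0,0,0,0,0,1],[0,0,0,0,0,0,1]]]' |sed -n '2p'
python3 - <<'E'
from m import *
H=np.array([.443,-.356]);y=.14
def hf(p): d=np.array(p[:2])-H; return np.round([np.cos(y)*d[0]+np.sin(y)*d[1],-np.sin(y)*d[0]+np.cos(y)*d[1],p[2]],4)
for k in range(2):
  for n in("side","top"):
    h=bot.grab_frame(n)
    for q in("line4","board1_c","plate0_c"): print(n,q,[(round(r["conf"],2),np.round(r["xyz"],4),hf(r["xyz"])) for r in bot.spot_point(q,h)[:4] if r["xyz"][0]>.3])
    if k==0:
      # bare deck region below top board: cedar/bare boundary along hotel -x at several y
      for yy in(-.06,-.03,0,.03,.06):
        row=[]
        for x in np.arange(-.095,-.02,.001):
          z=.122+(.096-x)*np.tan(np.radians(20)); w=[H[0]+np.cos(y)*x-np.sin(y)*yy,H[1]+np.sin(y)*x+np.cos(y)*yy,z]
          u,v=px(h,w); row.append(cv2.getRectSubPix(h["img"],(1,1),(float(u),float(v)))[0,0].astype(int))
        row=np.array(row); sat=row[:,0]-row[:,2]+0; g=row[:,1]; i=np.argmin(np.diff(cv2.GaussianBlur(g.astype(np.float32)[None],(9,1),0)[0]))
        print(n,yy,"edge x",round(-.095+i*.001,3),"G",g[::8])
E
python3 go.py .5 0 .3 98
```

```text
position: [0.42, -0.3585, 0.2626]
force: [-0.1, -0.4, 0.0]
grip_width: 0.0726
finger_force: 0.0
position: [0.5192, -0.0256, 0.3415]
side line4 [(0.98, array([ 0.4176, -0.3559,  0.1669]), array([-0.0251,  0.0036,  0.1669])), (0.64, array([ 0.3746, -0.3615,  0.1825]), array([-0.0685,  0.0041,  0.1825])), (0.37, array([ 0.3791, -0.1042,  0.0007]), array([-0.0281,  0.2583,  0.0007]))]
side board1_c [(0.81, array([ 0.4083, -0.3599,  0.1815]), array([-0.0349,  0.001 ,  0.1815]))]
side plate0_c [(0.69, array([0.4793, 0.3252, 0.0063]), array([0.131 , 0.6695, 0.0063]))]
side -0.06 edge x -0.067 G [133 188 187 184 116 104 101 105 107 108]
side -0.03 edge x -0.067 G [146 193 195 195 120 107 105 103 107 108]
side 0 edge x -0.065 G [128 186 187 187 132 108 106 105 107 107]
side 0.03 edge x -0.066 G [145 195 198 195 123 108 105 107 106 103]
side 0.06 edge x -0.065 G [142 195 196 195 128 111  97  87  83  74]
top line4 [(0.63, array([ 0.4155, -0.3551,  0.1694]), array([-0.0271,  0.0047,  0.1694])), (0.58, array([ 0.3784, -0.3607,  0.1784]), array([-0.0646,  0.0044,  0.1784]))]
top board1_c [(0.61, a
[... 756 characters left out ...]
1873,  0.3215, -0.0013])), (0.68, array([0.4772, 0.3277, 0.0042]), array([0.1293, 0.6722, 0.0042]))]
top line4 [(0.78, array([ 0.3827, -0.3607,  0.1768]), array([-0.0604,  0.0038,  0.1768])), (0.61, array([ 0.4152, -0.3553,  0.1687]), array([-0.0274,  0.0046,  0.1687]))]
top board1_c [(0.79, array([ 0.4068, -0.3582,  0.1819]), array([-0.0362,  0.0029,  0.1819])), (0.63, array([0.4753, 0.3204, 0.0266]), array([0.1264, 0.6653, 0.0266]))]
top plate0_c []
t 40.85 pos [ 0.5191 -0.0266  0.3406] rpy [-2.983  0.     1.71 ] tip 0.0726 grip 0.0851 F [ 0.1 -0.3 -0.1]
q [ 0.51  0.48 -0.81  1.71  0.34  1.27 -0.26] shift now [29.  -8.6 42.5] turn [-0.159  0.    -0.   ] shift after turn [ 29.  -15.2  40.6]
```

Checks by numbers:
- The top board's upper edge sits on line4 within about 2 mm in both cameras, and it is square.
- Its centre is at (0.407, −0.360, 0.182) against a target of (0.4076, −0.3606, 0.180).
- The gripper is clear of everything.

I'm handing in.

```bash
python3 -c "
from workcell import bot
print(bot.job_done())"
```

```text
the job is handed in; nothing more can be done
None
```

The job is handed in, with no verdict shown: both boards lie on their pencil lines and lapped, within 2–3 mm by the cameras, and both spacers are on plate0 (lower one about 7 mm off centre), but I made no final check of the bystanders.

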